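Tip the tall offcut onto the planing board

TASK

Three pine offcuts stand on end in a row on the low near ledge of the planing board, against the step up to its raised bed. The tallest one is to be planed next: tip it over the step, away from the robot (a push near its top will do it), so that it lies flat on its wide face on the raised bed, pointing straight up the bed, its foot still close to the step. Do not lift it off the board, and leave the other two standing where they are.

Things in the scene. Friction and masses are not known exactly. Their poses are not given: they have to be found in the camera images.
- tall_offcut_centre (a point): centre of the tallest offcut, a loose pine block 150 x 45 x 28 mm, about 0.1 kg: its y axis along its length (vertical at first), x its width, z its thickness. It stands on end on the ledge, centre 83 mm and top 158 mm above the bench, its wide -z face turned to the step and 1 to 4 mm from it, its wide +z face turned to the robot
- step_edge (a point): middle of the step's upper edge on the fixed planing board; x points up the pale bed, away from the robot (yaw up to 0.3 rad), y along the step, z up. 20 mm above the bench, level with the bed. On the -x side a dark ledge 70 mm deep lies 12 mm lower. Bed 320 mm wide, 160 mm long, then a strip 8 mm high. The 3 offcuts stand along the step, 95 mm apart, in any order
- flat_offcut_centre (a point): centre of another pine offcut, 130 mm long (vertical, its y axis), 60 mm wide, 18 mm thick, loose, standing on end on the same ledge, top 138 mm above the bench; must stay standing
- short_offcut_centre (a point): centre of the short pine offcut, 80 mm long (vertical, its y axis), 40 mm square, loose, standing on end on the same ledge, top 88 mm above the bench; must stay standing
Mind the look-alikes: they are no part of the job. Leave any blue or turquoise look-alike of the part that bears tall_offcut_centre alone.

How it is judged (in metres and radians):
At the end, for the whole second after the job is handed in: The tallest offcut rests on a wide face on the bed, flat within 8 degrees, along the bed within 15 degrees, its centre 25 to 90 mm beyond the step (about 50 after a plain tip), 8 to 20 mm above the bed. The other two stand upright (8 degrees) within 20 mm of their starts (angle between the z axis of tall_offcut_centre and the z axis of step_edge, either way round below 0.14 rad and angle between the y axis of tall_offcut_centre and the x axis of step_edge, either way round below 0.26 rad and z of tall_offcut_centre in the frame of step_edge between 0.008 and 0.02 m and x of tall_offcut_centre in the frame of step_edge between 0.025 and 0.09 m and linear speed of tall_offcut below 0.02 m/s and y of tall_offcut_centre in the frame of step_edge between -0.15 and 0.15 m and angle between each of flat_offcut_centre, short_offcut_centre's own y axis and vertical below 0.15 rad and distance of each of flat_offcut_centre, short_offcut_centre from where it was at the start of the episode below 0.02 m); the robot touches nothing.
It fails at once if the tallest offcut was lifted (centre more than 40 mm higher than it started) (height (world z) of tall_offcut_centre above 0.123 m).
It fails at once if the flat offcut was knocked over or shifted by more than 20 mm (angle between flat_offcut_centre's own y axis and vertical above 0.3 rad or distance of flat_offcut_centre from where it was at the start of the episode above 0.02 m).
It fails at once if the short offcut was knocked over or shifted by more than 20 mm (angle between short_offcut_centre's own y axis and vertical above 0.3 rad or distance of short_offcut_centre from where it was at the start of the episode above 0.02 m).
It also fails if it takes over 29 s, if anything falls off the work surface, if the arm or the gripper's body presses on something with over 40 N, if the wrist force passes 120 N, or if a joint passes its speed limit or range.

ROBOT

A 6-joint arm with a two-finger parallel gripper is mounted at the origin on a cart in front of the work surface, level with it; the furniture and walls round the work are solid. World frame = base frame: x ahead of the robot, y to its left, z up, the work surface at z = 0. Lengths are in mm, angles in rad, forces in N, time in s.
With the tool pointing down it reaches from about 275 to 750 mm from the base axis. Payload 10.2 kg.
Tool frame: the origin (TCP) lies midway between the tips of the shut fingers; the grasp point (between the pads) lies 19 mm behind it; z points along the fingers, y is the line along which they close (so a half turn about z gives the same grasp; the last joint's range is limited). The gripper opens to 85 mm and grips with 20 to 120 N. Pads are 22 mm wide; open, the fingers measure 114 mm over their backs; the gripper's body (76 mm by 85 mm) begins 54 mm behind the grasp point. The pads swing forward as they close: fully open they stand 13 mm farther back than shut.
Start: joints at [0.917, 0.313, 1.498, -0, 1.331, -0.223], TCP at [219.252, 477.032, 231.294] pointing down, gripper open.
Joint ranges: [-2.94, 2.94], [-0.97, 2.17], [0.19, 2.56], [-1.23, 4.37], [0.02, 3.11], [-2.88, 2.88]. Speed limits (rad/s): [2.39, 2.39, 3.01, 3.14, 3.14, 3.14].

INTERFACE

Orientations are given as a unit quaternion [w, x, y, z].
In Python, from rig import ctrl gives the robot as it stands.
- The arm moves only by the tool send_rows, never from a script. Its argument "targets" is a list of rows, each a list of 7 numbers: the closure, from -1 (fully open) to 1 (shut), so that 0 is half open, then the shift along the tool's x, y, z in m, then the turn, a rotation vector about the tool's x, y, z in rad. In form: [[claw, dx, dy, dz, ax, ay, az], ...]. A call has exactly 10 rows; each row shifts and turns the commanded pose from where the row before left it, along the tool's axes as they then stand; what a row does not reach is not made up. A row lasts 1/8 s, in which the tool goes at most 62.5 mm and 10.7 degrees, less where a joint would pass 70% of its speed; a pose out of reach is approached as far as the arm can. A call with a gripper value outside its range is refused whole. The fingers move at their own pace and stop on an object; "squeeze" is the grip in N (left out, the last holds). Time passes only in rows, so rows that do not move let the fingers close, or fill a call up. It gives the time, the measured TCP pose, the force, the opening and the grip force at its end, in the units of the state.
- ctrl.sense(): the state, without advancing time (a new reading comes with each control period).
- ctrl.capture(name): name is "scene" or "top" or "wrist"; returns a dict with "img" (384x512x3 uint8, red, green, blue), "camera_matrix" (3x3 intrinsics, pixels), "k1" (the pictures are not rectified: a ray, as slopes to the right and down, at radius r is drawn at 1 + k1 r^2 times it, then the intrinsics apply), "R" (3x3) and "t" (3): a world point X has camera coordinates R X + t. Camera axes: x right, y down, z forward; pixel columns grow to the right and rows downward; lengths in mm; the calibration is good to about 2 mm. A picture is of the moment at which its call begins. There is no depth.
- ctrl.finish_job(): hands the job in; it is judged then, once.
Trained networks look in a picture, given as the dict that the camera call returned (one of the last four; its "shot" number tells which), for a name from the list of things; names that differ only in an ending like _2 or _b are one class to them, and where a whole thing is asked for, a point or a joint stands for the part that bears it (a point fixed in the world has none). Each returns a list of dicts, best first, with "score" (0 to 1); they miss things now and then, are a little off and sometimes report something else, mostly with a low value. They report only what shows in the picture. A call takes as long as a camera call. They do not tell look-alikes from the thing itself.
- ctrl.boxes_of(query, picture): "extent" ([left, top, width, height] in pixels, round what is visible of it).
- ctrl.landmark_of(query, picture): "point" ([column, row] in pixels: a listed point, or the origin of a listed thing).
The state is a dict: "time_s": time; "joints": joint angles; "dq": joint speeds; "tau": joint torques, N m; "eef_pos": TCP position; "ee_rot": TCP orientation; "force": force on the tool from outside, world axes, zero at the start; "wrist_torque": the same for the moment, N m; "grip_width": opening from 0.0 (shut) to 1.0 (fully open); "grip_force": force on a finger pad.
Only numpy, scipy, OpenCV 4.12 (cv2) and the standard library are available. Lean on these libraries where they do the work, as an engineer would, in place of code of your own. Each camera call takes 0.05 s, during which the arm holds its last target. There are 200 camera calls.

## Working session

There is one attempt and no reset: what is moved stays moved. The work goes in short steps, Python scripts to look and compute and a tool call to move; the robot and the scene stay as the last step left them, time stands still between calls to the robot, and variables do not carry over. Pictures are saved under pics/ and viewed, at most 10 in all, crops included, and the job is handed in when it is done.

Besides the shell and the picture viewer there is one more tool, called after "Emit:" in YAML: its name, and indented under it one key for each argument. send_rows: Moves the arm, as the interface text tells. Its arguments: {"type":"object","properties":{"targets":{"type":"array"},"squeeze":{"type":"number"}},"required":["targets"]}

```bash
ls; mkdir -p pics
cat > h.py <<'E'
from rig import ctrl
import numpy as np, cv2
from scipy.spatial.transform import Rotation as Ro
def ray(c,px):
    K=np.array(c["camera_matrix"]);R=np.array(c["R"]);t=np.array(c["t"])
    d=np.array([(px[0]-K[0,2])/K[0,0],(px[1]-K[1,2])/K[1,1]]);u=d.copy()
    for _ in range(20): u=d/(1+c["k1"]*(u@u))
    return -R.T@t, R.T@np.array([u[0],u[1],1])
def at_z(c,px,z):
    o,d=ray(c,px); return o+d*(z-o[2])/d[2]
def proj(c,X):
    K=np.array(c["camera_matrix"]);p=np.array(c["R"])@np.array(X,float)+np.array(c["t"]);u=p[:2]/p[2]
    u=u*(1+c["k1"]*(u@u)); return u*[K[0,0],K[1,1]]+[K[0,2],K[1,2]]
def save(c,n): cv2.imwrite("pics/"+n,c["img"][:,:,::-1])
E
python3 - <<'E'
from h import *
ims=[]
for n in ["scene","top"]:
    c=ctrl.capture(n); ims.append(c["img"])
    o,_=ray(c,(256,192)); print(n,o.round(), "down" , (np.array(c["R"])[2]).round(2))
    for q in ["tall_offcut_centre","flat_offcut_centre","short_offcut_centre","step_edge"]:
        for b in ctrl.landmark_of(q,c)[:3]: print(q,np.round(b["point"]),round(b["score"],2), at_z(c,b["point"],{"t":83,"f":73,"s":48}[q[0]] if q!="step_edge" else 20).round())
        for b in ctrl.boxes_of(q,c)[:3]: print("  box",np.round(b["extent"]),round(b["score"],2))
im=np.vstack(ims); cv2.imwrite("pics/a.png",cv2.resize(ims[0],(800,600))[:,:,::-1]); cv2.imwrite("pics/b.png",cv2.resize(ims[1],(800,600))[:,:,::-1])
print(ctrl.sense())
E
```

```text
pics
scene [  55. -551.  607.] down [ 0.46  0.66 -0.6 ]
tall_offcut_centre [151. 180.] 0.91 [323. 180.  83.]
tall_offcut_centre [231. 172.] 0.9 [465. 109.  83.]
tall_offcut_centre [264. 256.] 0.86 [ 375. -123.   83.]
  box [220. 134.  24.  74.] 0.9
  box [137. 143.  34.  72.] 0.9
  box [291. 185.  32.  90.] 0.82
flat_offcut_centre [266. 194.] 0.96 [485.  18.  73.]
  box [254. 159.  26.  68.] 0.81
short_offcut_centre [206. 163.] 0.58 [467. 214.  48.]
  box [191. 145.  26.  45.] 0.95
step_edge [237. 192.] 0.59 [483. 117.  20.]
  box [168. 134. 178. 111.] 0.76
top [345.  43. 993.] down [ 0.14 -0.03 -0.99]
tall_offcut_centre [177. 262.] 0.97 [330. 183.  83.]
tall_offcut_centre [326. 188.] 0.92 [ 474. -106.   83.]
tall_offcut_centre [331. 236.] 0.64 [ 381. -113.   83.]
  box [157. 249.  37.  29.] 0.78
  box [196. 180.  31.  24.] 0.67
  box [315. 170.  30.  38.] 0.66
flat_offcut_centre [264. 185.] 0.86 [481.  16.  73.]
  box [248. 174.  33.  19.] 0.63
short_offcut_centre [171. 202.] 0.73 [450. 203.  48.]
  box [157. 187.  22.  29.] 0.98
step_edge [215. 188.] 0.94 [482. 116.  20.]
  box [133. 102. 159. 128.] 0.65
  box [249. 173.  34.  20.] 0.35
{'time_s': 0.9, 'joints': array([ 9.16595876e-01,  3.12888896e-01,  1.49773850e+00, -4.03822619e-05,
        1.33103461e+00, -2.23376653e-01]), 'dq': array([-0.00024482,  0.00039984, -0.00065834, -0.00082501,  0.00064783,
        0.00093248]), 'tau': array([ 7.44305580e-04, -4.12146378e+01, -2.59907001e+01, -1.05685760e-05,
        3.30526900e-04, -3.53277505e-05]), 'eef_pos': array([219.24707498, 477.00615205, 231.28535075]), 'ee_rot': array([ 3.02355080e-06,  2.13745141e-01,  9.76889458e-01, -3.97235322e-05]), 'force': array([-0.15415306, -0.09973445,  0.0764412 ]), 'wrist_torque': array([0.01515343, 0.00822127, 0.02015834]), 'grip_force': 0.0, 'grip_width': 1.0019422989052156}
```

View pics/a.png

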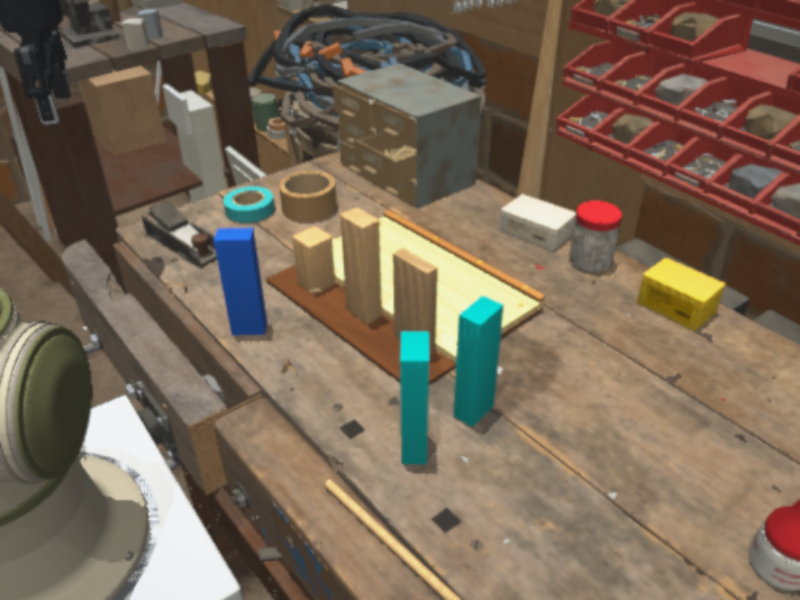

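View pics/b.png

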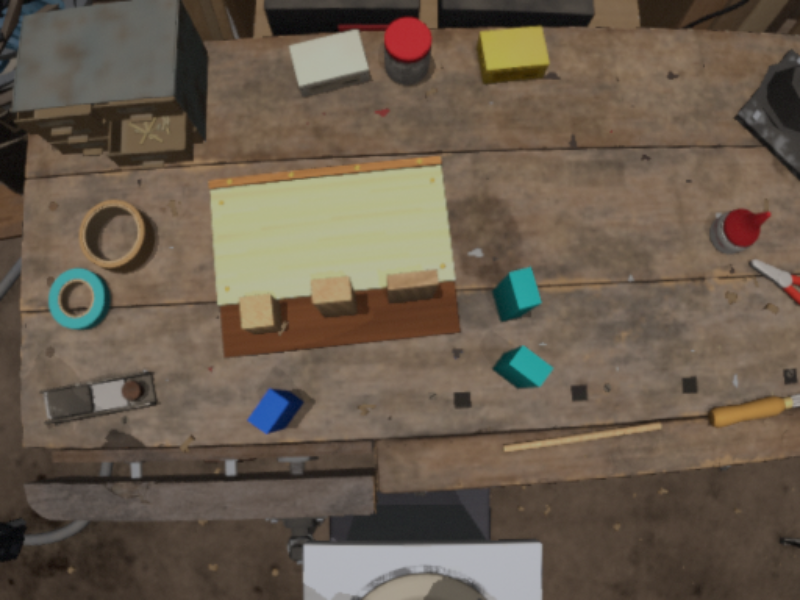

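The scene view (800 px scale) shows the tall-looking candidates. They are the pine block in the middle of the row (360,268), the blue one (241,282) and two turquoise ones (415,397) and (478,360). The other pine pieces are the short one (313,260) and the flat one (414,300). By the description I want the middle pine block, top-view pixel (332,295), and I'll check it in a crop and measure the board.

Run:
```python
from h import *
c=ctrl.capture("top"); im=c["img"]
hsv=cv2.cvtColor(im,cv2.COLOR_RGB2HSV)
m=cv2.inRange(hsv,(24,60,150),(36,150,255)); m[:90]=0;m[210:]=0;m[:,:120]=0;m[:,300:]=0
m=cv2.morphologyEx(m,cv2.MORPH_OPEN,np.ones((3,3)))
P=cv2.findContours(m,0,2)[0]; P=max(P,key=cv2.contourArea)[:,0].astype(float)
print("bed px",P.min(0),P.max(0))
W=np.array([at_z(c,p,20)[:2] for p in P]).astype(np.float32)
r=cv2.minAreaRect(W); print(r, cv2.boxPoints(r).round(1))
for p in [(224,356),(459,333)]: print(at_z(c,np.array(p)*.64,8).round(1))
s=ctrl.capture("scene")
for n,X in [("t",c),("s",s)]:
    for b in ctrl.boxes_of("tall_offcut_centre",X): print(n,np.round(b["extent"],1),round(b["score"],2))
a=cv2.resize(im[165:235,130:300],(800,329),interpolation=2); b=cv2.resize(s["img"][120:250,165:300],(280,270))
cv2.imwrite("pics/c1.png",a[:,:,::-1])
b=cv2.resize(s["img"][120:250,170:300],(600,600),interpolation=2); cv2.imwrite("pics/c2.png",b[:,:,::-1])
```

```text
bed px [135. 109.] [282. 131.]
((630.34521484375, 132.5330810546875), (25.053573608398438, 317.0323486328125), 5.219954013824463) [[603.4 289.3]
 [632.3 -26.5]
 [657.2 -24.2]
 [628.4 291.5]]
[399.5 266.6   8. ]
[431.5 -48.3   8. ]
t [160.1 249.8  28.8  26.5] 0.9
t [313.4 219.4  40.3  30.5] 0.81
t [196.9 180.3  31.2  22.2] 0.76
t [313.  169.9  30.3  36.8] 0.67
s [255.4 211.5  20.8  84.3] 0.77
s [134.1 143.6  35.8  72.3] 0.75
s [289.4 189.5  32.1  84.6] 0.67
```

View pics/c1.png

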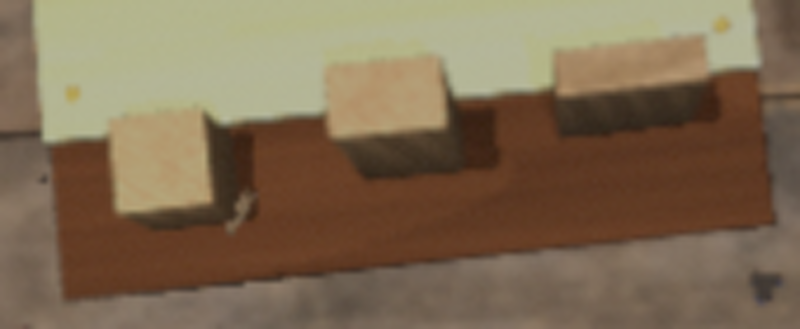

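View pics/c2.png

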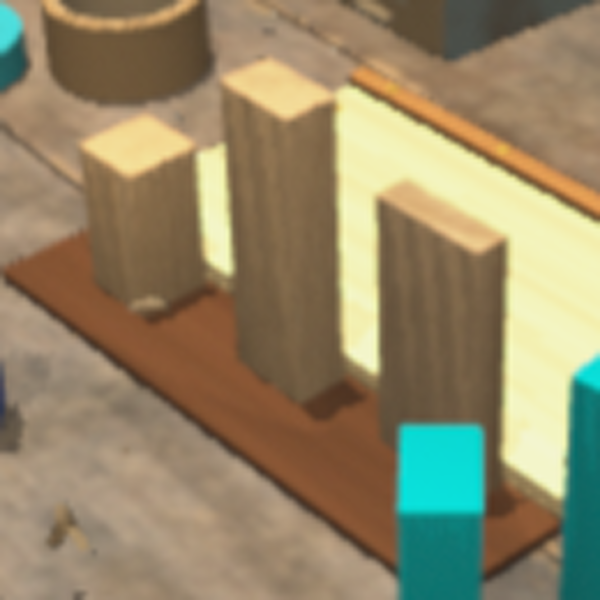

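The crops confirm it. The middle pine block is clearly the tallest, with its top face in the top crop spanning about (325,55) to (450,138). The short square one stands left of it and the thin flat one right. Next I'll compute the push geometry.

Run:
```python
from h import *
c=ctrl.capture("top"); s=ctrl.capture("scene")
k=4.706; g=lambda u,v:(130+u/k,165+v/k)
T=np.array([at_z(c,g(*p),158) for p in [(325,72),(437,55),(450,130),(332,138)]]); print("top face",T.round(1).tolist(),T.mean(0).round(1))
S=np.array([at_z(c,g(*p),20) for p in [(47,142),(757,70)]]); print("step",S.round(1).tolist())
d=S[0]-S[1]; yaw=np.arctan2(-d[0],d[1]); print("yaw step",yaw)
k2=600/130; h=lambda u,v:(170+u/k2,120+v/k2)
T2=np.array([at_z(s,h(*p),158) for p in [(222,80),(268,58),(338,98),(290,122)]]); print("top face scene",T2.round(1).tolist(),T2.mean(0).round(1))
S2=np.array([at_z(s,h(*p),8) for p in [(5,275),(85,235),(400,565),(560,520)]]); print(S2.round(1).tolist())
B=T2.mean(0)*.5+T.mean(0)*.5
ya=.098; ex=np.array([np.cos(ya),np.sin(ya),0])
goal=B-ex*(14+11+30); goal[2]=200
st=ctrl.sense(); p=np.array(st["eef_pos"])
Rt=Ro.from_euler("z",ya).as_matrix()@np.diag([-1,1,-1.]) 
q=np.array(st["ee_rot"]); Rc=Ro.from_quat(q[[1,2,3,0]]).as_matrix()
print("goal",goal,"turn",Ro.from_matrix(Rc.T@Rt).as_rotvec(),"shift in goal frame",Rt.T@(goal-p))
```

```text
top face [[476.7, 134.3, 158.0], [483.4, 91.8, 158.0], [454.7, 86.5, 158.0], [451.5, 131.1, 158.0]] [466.6 110.9 158. ]
step [[466.9, 273.0, 20.0], [500.0, -41.8, 20.0]]
yaw step 0.10469794172228793
top face scene [[452.7, 129.3, 158.0], [478.6, 133.4, 158.0], [483.4, 87.7, 158.0], [456.7, 83.5, 158.0]] [467.9 108.5 158. ]
[[397.8, 258.2, 8.0], [446.8, 265.5, 8.0], [432.0, -25.3, 8.0], [502.5, -42.7, 8.0]]
goal [412.48511718 104.326741   200.        ] turn [ 3.49552952e-06 -2.93142114e-05 -5.28826380e-01] shift in goal frame [-155.83845315 -389.82657662   31.29079452]
```

Emit:
send_rows:
  targets:
    - [1,0,0,0,0,0,-0.13]
    - [1,0,0,0,0,0,-0.13]
    - [1,0,0,0,0,0,-0.13]
    - [1,0,0,0,0,0,-0.14]
    - [1,-0.02,-0.03,0,0,0,0]
    - [1,-0.02,-0.03,0,0,0,0]
    - [1,-0.02,-0.03,0,0,0,0]
    - [1,-0.02,-0.03,0,0,0,0]
    - [1,-0.02,-0.03,0,0,0,0]
    - [1,-0.02,-0.03,0,0,0,0]
  squeeze: 20

```text
time_s: 2.45
eef_pos: [357.2, 308.9, 231.4]
ee_rot: [0.0, -0.05, 0.999, 0.0]
force: [0.8, -0.3, 0.6]
grip_width: 0.002
grip_force: 0.0
```

Emit:
send_rows:
  targets:
    - [1,-0.01,-0.03,0,0,0,0]
    - [1,-0.01,-0.03,0,0,0,0]
    - [1,-0.01,-0.03,0,0,0,0]
    - [1,0,-0.03,0,0,0,0]
    - [1,0,-0.03,0,0,0,0]
    - [1,0,-0.03,0,0,0,0]
    - [1,0,-0.03,0,0,0,0]
    - [1,0,0,0,0,0,0]
    - [1,0,0,0,0,0,0]
    - [1,0,0,0,0,0,0]

```text
time_s: 3.7
eef_pos: [407.0, 104.4, 231.3]
ee_rot: [-0.0, -0.05, 0.999, 0.0]
force: [1.1, 0.6, -0.4]
grip_width: 0.001
grip_force: 0.0
```

```bash
cat > g.py <<'E'
from h import *
st=ctrl.sense(); p=np.array(st["eef_pos"]); q=np.array(st["ee_rot"]); Rc=Ro.from_quat(q[[1,2,3,0]]).as_matrix()
Rt=Ro.from_euler("z",.1).as_matrix()@np.diag([-1,1,-1.])
B=np.array([467,110,158.])
print(st["time_s"],p.round(1),np.array(st["force"]).round(1),st["grip_width"],"turn err",Ro.from_matrix(Rc.T@Rt).as_rotvec().round(3),"to block axis (tool)",(Rc.T@(B-p)).round(1))
E
python3 g.py
```

```text
3.7 [407.  104.4 231.3] [ 1.1  0.6 -0.4] 0.0010682235586847422 turn err [ 0. -0.  0.] to block axis (tool) [-60.2  -0.5  73.3]
```

Emit:
send_rows:
  targets:
    - [1,0,0,0.016,0,0,0]
    - [1,0,0,0.016,0,0,0]
    - [1,0,0,0.016,0,0,0]
    - [1,0,0,0.016,0,0,0]
    - [1,0,0,0.016,0,0,0]
    - [1,0,0,0.016,0,0,0]
    - [1,-0.008,0,0,0,0,0]
    - [1,-0.008,0,0,0,0,0]
    - [1,0,0,0,0,0,0]
    - [1,0,0,0,0,0,0]

```text
time_s: 4.95
eef_pos: [423.1, 105.4, 135.6]
ee_rot: [0.0, -0.05, 0.999, -0.0]
force: [0.0, -0.2, 0.4]
grip_width: 0.003
grip_force: 0.0
```

```bash
python3 g.py
python3 - <<'E'
from h import *
c=ctrl.capture("top"); s=ctrl.capture("scene")
a=cv2.resize(c["img"][150:240,170:270],(440,396),interpolation=2); b=cv2.resize(s["img"][100:220,190:290],(330,396),interpolation=2)
cv2.imwrite("pics/d.png",np.hstack([a,b])[:,:,::-1])
E
```

```text
4.95 [423.1 105.4 135.6] [ 0.  -0.2  0.4] 0.003317460054253629 turn err [-0.     0.    -0.001] to block axis (tool) [-44.1   0.2 -22.4]
```

View pics/d.png

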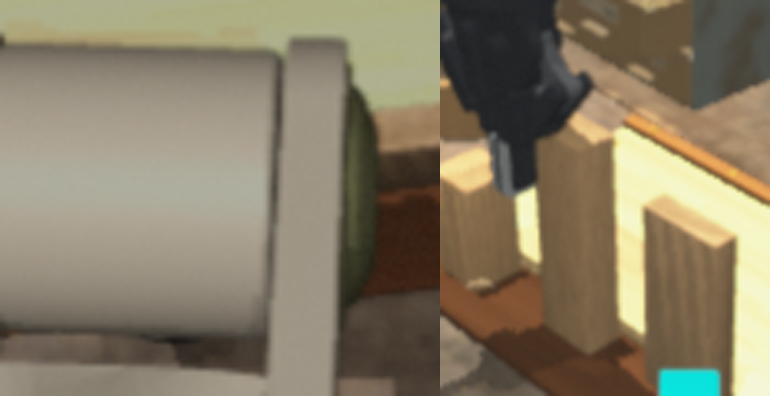

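The top view is hidden by the arm. The scene crop shows the shut fingertips (512,185) just behind the tall block's upper end, clear of the other two. I'll push slowly.

Emit:
send_rows:
  targets:
    - [1,-0.005,0,0,0,0,0]
    - [1,-0.005,0,0,0,0,0]
    - [1,-0.004,0,0,0,0,0]
    - [1,-0.004,0,0,0,0,0]
    - [1,-0.004,0,0,0,0,0]
    - [1,-0.004,0,0,0,0,0]
    - [1,-0.004,0,0,0,0,0]
    - [1,-0.004,0,0,0,0,0]
    - [1,-0.004,0,0,0,0,0]
    - [1,0,0,0,0,0,0]

```text
time_s: 6.3
eef_pos: [461.1, 109.2, 135.2]
ee_rot: [-0.0, -0.05, 0.999, 0.0]
force: [-0.1, 0.1, -0.2]
grip_width: 0.0
grip_force: 0.0
```

```bash
python3 g.py
python3 - <<'E'
from h import *
s=ctrl.capture("scene")
cv2.imwrite("pics/e.png",cv2.resize(s["img"][90:250,160:330],(680,640)[:2],interpolation=2)[:600,:,::-1])
E
```

```text
6.3 [461.1 109.2 135.2] [-0.1  0.1 -0.2] 8.406497513090002e-05 turn err [ 0.    -0.    -0.001] to block axis (tool) [ -6.    0.2 -22.8]
```

View pics/e.png

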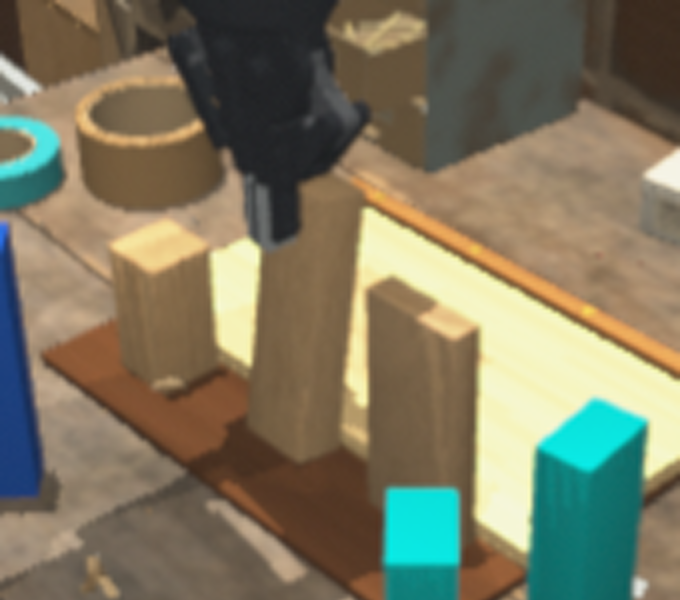

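The block is leaning away up the bed with its foot by the step (300,455), and the other two are undisturbed. I'll keep pushing.

Emit:
send_rows:
  targets:
    - [1,-0.004,0,0,0,0,0]
    - [1,-0.004,0,0,0,0,0]
    - [1,-0.004,0,0,0,0,0]
    - [1,-0.004,0,0,0,0,0]
    - [1,-0.004,0,0,0,0,0]
    - [1,-0.004,0,0,0,0,0]
    - [1,0,0,0,0,0,0]
    - [1,0,0,0,0,0,0]
    - [1,0,0,0,0,0,0]
    - [1,0,0,0,0,0,0]

```text
time_s: 7.6
eef_pos: [484.7, 111.5, 135.3]
ee_rot: [0.0, -0.05, 0.999, 0.0]
force: [-0.3, -0.9, 0.4]
grip_width: -0.003
grip_force: 0.0
```

```bash
python3 g.py
python3 - <<'E'
from h import *
s=ctrl.capture("scene")
cv2.imwrite("pics/f.png",cv2.resize(s["img"][90:250,160:330],(680,640)[:2],interpolation=2)[:600,:,::-1])
E
```

```text
7.6 [484.7 111.5 135.3] [-0.3 -0.9  0.4] -0.0030838941530212456 turn err [ 0.     0.    -0.001] to block axis (tool) [ 17.8   0.2 -22.7]
```

View pics/f.png

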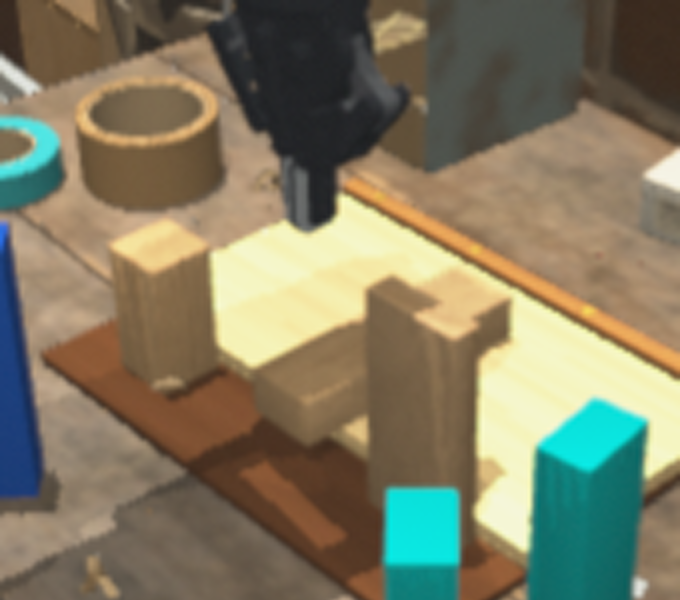

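It has fallen onto the bed with its foot overhanging the step at (310,430), and both neighbours are standing. I'll retreat up and aside so I can check it from above.

Emit:
send_rows:
  targets:
    - [1,0,0,-0.03,0,0,0]
    - [1,0,0,-0.03,0,0,0]
    - [1,0,0,-0.03,0,0,0]
    - [1,0.02,0.03,0,0,0,0]
    - [1,0.02,0.03,0,0,0,0]
    - [1,0.02,0.03,0,0,0,0]
    - [1,0.02,0.03,0,0,0,0]
    - [1,0.02,0.03,0,0,0,0]
    - [1,0.02,0.03,0,0,0,0]
    - [1,0.02,0.03,0,0,0,0]

```text
time_s: 8.9
eef_pos: [323.8, 307.4, 225.4]
ee_rot: [0.0, -0.05, 0.999, 0.0]
force: [0.6, 0.2, -0.1]
grip_width: -0.003
grip_force: 0.0
```

```bash
python3 g.py
python3 - <<'E'
from h import *
c=ctrl.capture("top")
for q,z in [("tall_offcut_centre",34),("flat_offcut_centre",73),("short_offcut_centre",48)]:
    for b in ctrl.landmark_of(q,c)[:4]: print(q,np.round(b["point"]),round(b["score"],2),at_z(c,b["point"],z).round())
cv2.imwrite("pics/g.png",cv2.resize(c["img"][115:235,130:300],(800,565),interpolation=2)[:,:,::-1])
E
```

```text
8.9 [323.8 307.4 225.4] [ 0.6  0.2 -0.1] -0.0031058269635611487 turn err [ 0.     0.    -0.001] to block axis (tool) [-123.  -210.6   67.4]
tall_offcut_centre [177. 263.] 0.77 [328. 190.  34.]
tall_offcut_centre [210. 163.] 0.76 [533. 125.  34.]
tall_offcut_centre [330. 231.] 0.72 [ 393. -121.   34.]
tall_offcut_centre [328. 191.] 0.61 [ 475. -116.   34.]
flat_offcut_centre [265. 184.] 0.61 [484.  15.  73.]
short_offcut_centre [171. 204.] 0.67 [445. 202.  48.]
```

View pics/g.png

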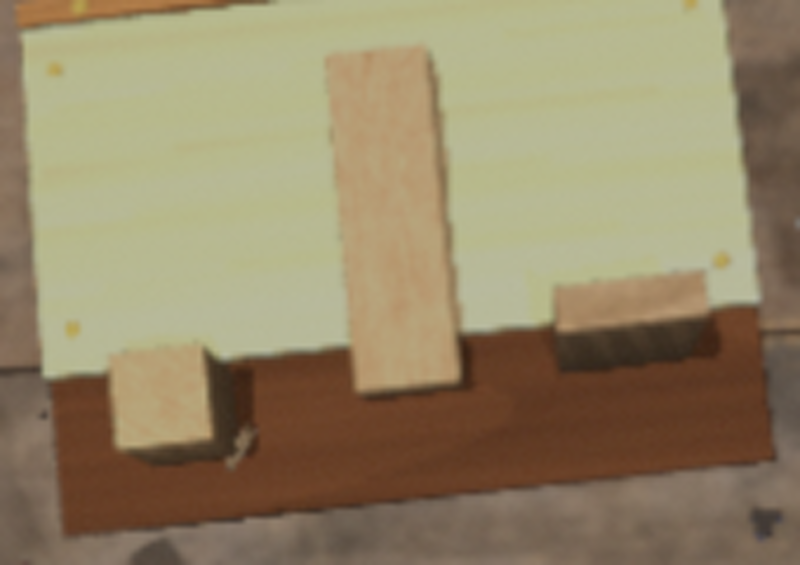

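The top crop shows the block flat and parallel to the bed's sides, from (375,50) to (408,388). Its centre is about 51 mm beyond the step, and the other two stand where they were. I'm handing in the job.

```bash
python3 -c "
from rig import ctrl; print(ctrl.finish_job())"
```

```text
the job is handed in; nothing more can be done
None
```

The tallest offcut now lies flat on the raised bed, pointing straight up it with its centre about 51 mm beyond the step. The other two still stand where they were, and the job is handed in (no verdict was returned).

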